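# Make up a swab kit and a urine test kit

### The arm

A 6-joint arm with a two-finger parallel gripper is mounted at the origin on the work surface. World frame = base frame: x ahead of the robot, y to its left, z up, the work surface at z = 0. Lengths are in m, angles in degrees, forces in N, time in s.
With the tool pointing down it reaches from about 0.3 to 0.775 m from the base axis. Payload 14.6 kg.
Tool frame: the origin (TCP) lies between the finger pads; the fingertips stand ahead of it and the grasp point (between the pads) lies 6 mm ahead of it (env.nose_length is the z of the fingertips in the tool frame, in m); z points along the fingers, y is the line along which they close (so a half turn about z gives the same grasp; the last joint's range is limited). The gripper opens to 85 mm and grips with 20 to 120 N. Pads are 22 mm wide; open, the fingers measure 114 mm over their backs; the gripper's body (76 mm by 85 mm) begins 54 mm behind the grasp point. The pads swing forward as they close: fully open they stand 13 mm farther back than shut.
Start: joints at [68.549, 17.183, 87.147, -0, 75.671, -3.816], TCP at [0.167, 0.524, 0.256] pointing down, gripper open.
Joint ranges: [-173.82, 173.82], [-45.26, 126.66], [13.44, 144.39], [-59.66, 239.66], [0, 175.72], [-146.38, 146.38]. Speed limits (degrees/s): [127.2, 127.2, 147.25, 180, 180, 180].

### API

Orientations are given as [roll, pitch, yaw] about the fixed x, y, z axes, in that order (R = Rz(yaw) Ry(pitch) Rx(roll)).
In Python, from rig import env, camera, workorder gives the robot as it stands.
- The arm moves only by the tool drive_tool, never from a script. Its argument "targets" is a list of rows, each a list of 5 numbers: the shift along the tool's x, y, z in units of 20 mm (1.0 is 20 mm), then the turn about the tool's z in units of 4 degrees (1.0 is 4 degrees), then the opening, from 0 (shut) to 1 (fully open). A call has 1 to 5 rows; each row shifts and turns the commanded pose from where the row before left it, along the tool's axes as they then stand; what a row does not reach is not made up. A row lasts 1/12 s, in which the tool goes at most 41.7 mm and 7.16 degrees, less where a joint would pass 70% of its speed; a pose out of reach is approached as far as the arm can. A call with a number of a shift or a turn outside -1 to 1 is refused whole. A call with a gripper value outside its range is refused whole. The fingers move at their own pace and stop on an object; "force" is the grip in N (left out, the last holds). Time passes only in rows, so rows that do not move let the fingers close. It gives the time, the measured TCP pose, the force, the opening and the grip force at its end, in the units of the state.
- env.state(): the state, without advancing time (a new reading comes with each control period).
- camera(name): name is "scene" or "side" or "wrist"; returns a dict with "pixels" (384x512x3 uint8, blue, green, red), "K" (3x3 intrinsics, pixels), "R" (3x3) and "t" (3): a world point X has camera coordinates R X + t. Camera axes: x right, y down, z forward; pixel columns grow to the right and rows downward; lengths in m; the calibration is good to about 2 mm. A picture is of the moment at which its call begins. There is no depth.
- workorder.hand_in(): hands the job in; it is judged then, once.
The state is a dict: "clock": time; "joint_pos": joint angles; "joint_vel": joint speeds; "joint_efforts": joint torques, N m; "tcp_pos": TCP position; "tool_rot": TCP orientation; "force": force on the tool from outside, world axes, zero at the start; "ft_torque": the same for the moment, N m; "gripper_width": finger opening in m; "gripper_force": force on a finger pad.
Only numpy, scipy, OpenCV 4.12 (cv2) and the standard library are available. Lean on these libraries where they do the work, as an engineer would, in place of code of your own. Each camera call takes 0.05 s, during which the arm holds its last target. There are 200 camera calls.

### The job

Make up two sampling kits from the stock on the desk: in the oblong tray, the long swab tube laid in the long groove and the slim sample vial standing in the square well; in the squarer tray, the large jar standing in the big well, the dropper bottle standing in the small square well and the test cassette lying flat, window up, in the oblong well. Set each thing down on the floor of its well rather than dropping it, and leave the small jar, the marker pen and the label roll where they are.

Things in the scene. Friction and masses are not known exactly. Their poses are not given: they have to be found in the camera images.
- swab_tray: OBLONG pale grey-blue plastic tray with darker well floors, 200 mm (x) by 150 mm (y), TWO wells: a long groove 174 x 42 mm along x, centred at (0, -32) mm, with a finger recess 50 (x) x 72 (y) mm across its middle; a square well 54 x 54 mm centred at (0, +40) mm. Deck 9 mm above the desk, wells 6 mm deep with flat floors 3 mm above the desk. Fixed. Origin: centre of its underside; z up.
- urine_tray: SQUARER pale grey-blue tray, 170 mm (x) by 176 mm (y), THREE wells: big square 86 x 86 mm centred at (+34, +37) mm; small square 50 x 50 at (-44, +37); oblong 94 (x) x 46 (y) at (0, -46), with a finger recess 50 (x) x 70 (y) across its middle. Deck 9 mm above the desk, wells 6 mm deep with flat floors 3 mm above the desk. Fixed. Origin: centre of its underside; z up.
- swab_tube: Long frosted swab tube with paper label, lying flat: 150 mm long (its x). The round part, to be gripped, is 16 mm thick, from x = -69 to +41 mm; a ribbed white square cap (18 x 18 mm) at +x and an 18 mm square foot at -x keep it from rolling. Origin: mid-length, on the underside; its axis is 9 mm above. About 30 g.
- vial: Sample vial: slim upright round container with a ribbed white screw cap, 28 mm diameter over its whole height, 66 mm tall. Origin: centre of its underside; z up. About 50 g.
- large_jar: The LARGE specimen jar: wide upright round jar with a ribbed white screw lid, 60 mm diameter over its whole height, 68 mm tall. Origin: centre of its underside; z up. About 90 g.
- dropper: Dropper bottle: small upright round bottle, 24 mm diameter up to 42 mm, above that a narrow shoulder and a pointed white nozzle cap (15 mm thick at its foot); 66 mm tall in all. Origin: centre of its underside; z up. About 30 g.
- cassette: Test cassette: flat white plastic slab 72 mm long (its x) x 24 mm wide (its y) x 8 mm thick, lying flat with its result window up. Origin: centre of its underside; z up. About 20 g.
- small_jar: Bystander: the SMALL jar, same make as the large one, 42 mm diameter, 46 mm tall. Origin: centre of its underside. It stays where it is.
- marker: Bystander: black marker pen lying flat, 132 mm long along its x, 15 mm thick. Origin: near the middle of its length, on the underside. It stays where it is.
- label_roll: Bystander: roll of paper labels lying flat, a ring 52 mm across with a 25 mm hole, 22 mm high. Origin: centre of its underside. It stays where it is.

How it is judged (in metres and radians):
At the end, for the whole second after the job is handed in: All five things released, at rest, each in its own well: centre within 16 mm of the well's centre along both tray axes, underside within 3 mm of the well floor, upright or flat within 0.12 rad (tube along its groove within 0.2 rad); the three bystanders within 30 mm of their start (x of swab_tube in the frame of swab_tray between -0.016 and 0.016 m and y of swab_tube in the frame of swab_tray between -0.048 and -0.016 m and z of swab_tube in the frame of swab_tray between 0 and 0.006 m and angle between the x axis of swab_tube and the x axis of swab_tray, either way round below 0.2 rad and linear speed of each of swab_tube, vial, large_jar, dropper, cassette below 0.02 m/s and x of vial in the frame of swab_tray between -0.016 and 0.016 m and y of vial in the frame of swab_tray between 0.024 and 0.056 m and z of vial in the frame of swab_tray between 0 and 0.006 m and angle between each of vial, large_jar, dropper, cassette's own z axis and vertical below 0.12 rad and x of large_jar in the frame of urine_tray between 0.018 and 0.05 m and y of large_jar in the frame of urine_tray between 0.021 and 0.053 m and z of large_jar in the frame of urine_tray between 0 and 0.006 m and x of dropper in the frame of urine_tray between -0.06 and -0.028 m and y of dropper in the frame of urine_tray between 0.021 and 0.053 m and z of dropper in the frame of urine_tray between 0 and 0.006 m and x of cassette in the frame of urine_tray between -0.016 and 0.016 m and y of cassette in the frame of urine_tray between -0.062 and -0.03 m and z of cassette in the frame of urine_tray between 0 and 0.006 m and distance of each of small_jar, marker, label_roll from where it was at the start of the episode below 0.03 m); the robot touches nothing.
It fails at once if the small jar is moved from its place by more than 30 mm (distance of small_jar from where it was at the start of the episode above 0.03 m).
It fails at once if the marker is moved from its place by more than 30 mm (distance of marker from where it was at the start of the episode above 0.03 m).
It fails at once if the label roll is moved from its place by more than 30 mm (distance of label_roll from where it was at the start of the episode above 0.03 m).
It fails at once if one of the kit's things is dropped (falls freely at more than 0.8 m/s, a drop of over 30 mm) ((contact force between swab_tube and anything else below 0.001 N and linear speed of swab_tube above 0.8 m/s) or (contact force between vial and anything else below 0.001 N and linear speed of vial above 0.8 m/s) or (contact force between large_jar and anything else below 0.001 N and linear speed of large_jar above 0.8 m/s) or (contact force between dropper and anything else below 0.001 N and linear speed of dropper above 0.8 m/s) or (contact force between cassette and anything else below 0.001 N and linear speed of cassette above 0.8 m/s)).
It also fails if it takes over 128 s, if anything falls off the work surface, if the arm or the gripper's body presses on something with over 40 N, if the wrist force passes 120 N, or if a joint passes its speed limit or range.

## Working session

There is one attempt and no reset: what is moved stays moved. The work goes in short steps, Python scripts to look and compute and a tool call to move; the robot and the scene stay as the last step left them, time stands still between calls to the robot, and variables do not carry over. Pictures are saved under pics/ and viewed, at most 14 in all, crops included, and the job is handed in when it is done.

Besides the shell and the picture viewer there is one more tool, called after "Emit:" by a JSON object that holds its "method" and its "body". drive_tool: Moves the arm, as the interface text tells. Shifts and turns lie within -1 to 1; 1 stands for 20 mm of shift or 4 degrees of turn. Its arguments: {"type":"object","properties":{"targets":{"type":"array","items":{"type":"array","items":{"type":"number","minimum":-1,"maximum":1}}},"force":{"type":"number"}},"required":["targets"]}

```bash
ls; mkdir -p pics
python3 - <<'E'
from rig import env,camera
import cv2,numpy as np
print(env.state(), env.nose_length)
for n in("scene","side","wrist"):
    c=camera(n); cv2.imwrite(f"pics/{n}0.png",c["pixels"]); np.savez(f"pics/{n}0.npz",**{k:np.array(v) for k,v in c.items()})
    print(n,c["K"],c["R"],c["t"])
E
```

```text
pics
{'clock': 0.0, 'joint_pos': array([ 6.85476118e+01,  1.72170963e+01,  8.71820506e+01,  2.78627499e-04,
        7.56695223e+01, -3.81344232e+00]), 'joint_vel': array([ 0.05187819, -0.14065741, -0.06654315,  0.01992619,  0.00765677,
       -0.03598906]), 'joint_efforts': array([ 1.59480701e-04, -5.43482208e+01, -3.61821556e+01, -3.02536556e-06,
        3.71830829e-03,  2.44152039e-05]), 'tcp_pos': array([0.16656149, 0.5239508 , 0.25569432]), 'tool_rot': array([-1.79931501e+02, -4.83632913e-03,  1.62360982e+02]), 'force': array([-0.44845141,  0.46817174,  0.06679304]), 'ft_torque': array([0.00562003, 0.04625454, 0.03546606]), 'gripper_force': 0.0, 'gripper_width': 0.08536961537816934} 0.025
scene [[351.06509502   0.         252.3819636 ]
 [  0.         351.06509502 197.40409237]
 [  0.           0.           1.        ]] [[-0.59107577  0.80650301  0.01350314]
 [ 0.52452724  0.39702923 -0.75315268]
 [-0.61278105 -0.43808754 -0.65770715]] [ 0.34069783 -0.24955355  1.28361846]
side [[371.18501339   0.         251.07066041]
 [  0.         371.18501339 189.04104214]
 [  0.           0.           1.        ]] [[ 0.84129185 -0.54051218 -0.00863761]
 [-0.31636395 -0.47932943 -0.81863126]
 [ 0.4383399   0.69144044 -0.57425452]] [-0.48696074  0.21005915  0.76934631]
wrist [[267.69823171   0.         251.99851075]
 [  0.         267.69823171 194.57217797]
 [  0.           0.           1.        ]] [[ 0.30275878  0.95306583 -0.00162766]
 [ 0.9016822  -0.2858818   0.3244084 ]
 [ 0.30871724 -0.09968513 -0.94591572]] [-0.54949564 -0.04165624  0.38125144]
```

View pics/scene0.png

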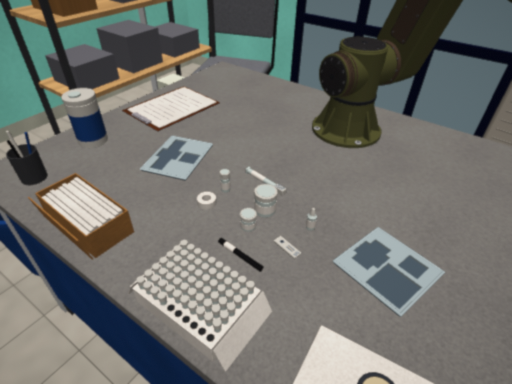

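View pics/side0.png

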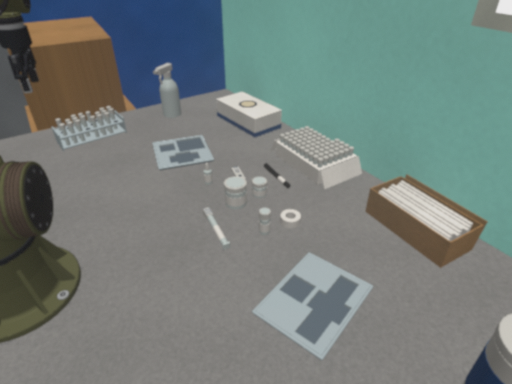

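```bash
cat > h.py <<'E'
import cv2,numpy as np
def crop(src,dst,x0,y0,x1,y1,s):
    im=cv2.imread(src)[y0:y1,x0:x1]; im=cv2.resize(im,None,fx=s,fy=s,interpolation=cv2.INTER_CUBIC)
    for x in range(-(-x0//20)*20,x1,20):
        cv2.line(im,(int((x-x0)*s),0),(int((x-x0)*s),6),(0,0,255),1); cv2.putText(im,str(x),(int((x-x0)*s)+2,14),0,.35,(0,0,255),1)
    for y in range(-(-y0//20)*20,y1,20):
        cv2.line(im,(0,int((y-y0)*s)),(6,int((y-y0)*s)),(0,0,255),1); cv2.putText(im,str(y),(8,int((y-y0)*s)+4),0,.35,(0,0,255),1)
    cv2.imwrite(dst,im)
def ray(c,uv):
    d=np.linalg.inv(c["K"])@[uv[0],uv[1],1]; return -c["R"].T@c["t"], c["R"].T@d
def atz(c,uv,z):
    o,d=ray(c,uv); return o+d*(z-o[2])/d[2]
def tri(*obs):  # (cam,uv)...
    A=np.zeros((3,3));b=np.zeros(3);L=[]
    for c,uv in obs:
        o,d=ray(c,uv); d=d/np.linalg.norm(d); P=np.eye(3)-np.outer(d,d); A+=P;b+=P@o; L.append((P,o))
    X=np.linalg.solve(A,b); return X, max(np.linalg.norm(P@(X-o)) for P,o in L)
def proj(c,X):
    q=c["K"]@(c["R"]@np.array(X)+c["t"]); return q[:2]/q[2]
def load(n): return dict(np.load(f"pics/{n}.npz"))
E
python3 - <<'E'
from h import *
crop("pics/scene0.png","pics/sc.png",140,130,450,315,2.5)
crop("pics/side0.png","pics/si.png",145,125,375,350,2.6)
E
```

```text
(no output)
```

View pics/sc.png

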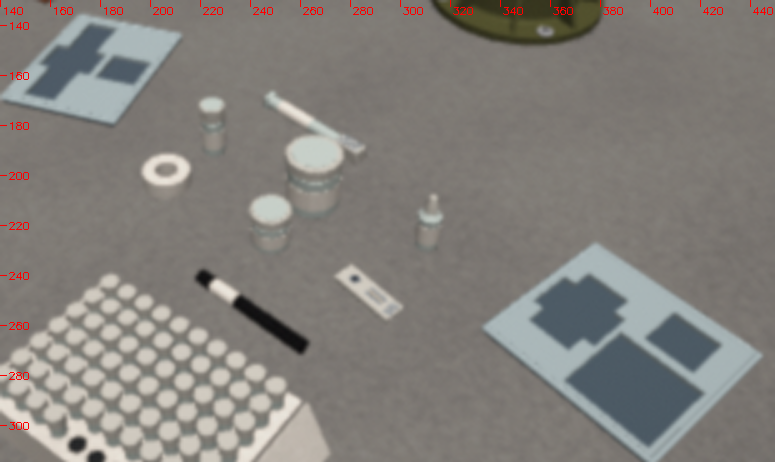

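View pics/si.png

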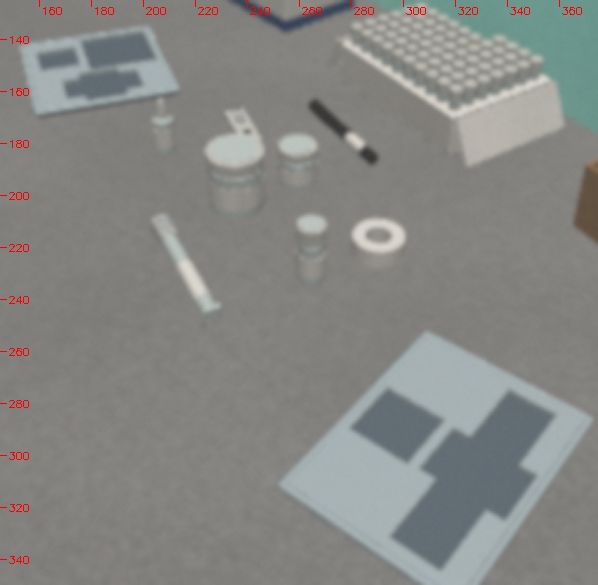

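```bash
cat > m.py <<'E'
from h import *
S=load("scene0");D=load("side0")
s=lambda x,y:(140+x/2.5-.3,130+y/2.5-.3); d=lambda x,y:(145+x/2.6-.3,125+y/2.6-.3)
P={ "swabsq":(s(123,70),d(397,424)),
"vialtop":(s(212,104),d(311,224)),"vialbot":(s(213,150),d(311,280)),
"jartop":(s(315,153),d(234,150)),"jarbot":(s(313,211),d(235,212)),
"smalljar":(s(270,208),d(298,145)),"roll":(s(166,168),d(379,235)),
"dropbot":(s(428,246),d(165,148)),"droptip":(s(433,197),d(161,101)),"dropshoulder":(s(430,217),d(163,119)),
"cass":(s(368,291),d(243,128)),
"tubefoot":(s(270,99),d(210,307)),"tubecap":(s(354,148),d(161,220)),
"mark1":(s(203,276),d(374,158)),"mark2":(s(304,348),d(313,104)),
"ur_smallsq":(s(683,342),d(58,59)),"ur_big":(s(634,390),d(119,50)),"ur_obl":(s(579,311),d(103,83))}
for k,(a,b) in P.items():
    X,e=tri((S,a),(D,b)); print(k,(X*1000).round(),round(e*1000,1))
for nm,pts in(("swab",[s(85,14),s(182,34),s(113,125),s(0,100)]),("urine",[s(596,242),s(762,354),s(652,463),s(483,327)])):
    print(nm,[(atz(S,p,.009)*1000).round().tolist()[:2] for p in pts])
for nm,pts in(("swab",[d(427,332),d(592,418),d(278,484)]),("urine",[d(22,42),d(150,28),d(179,92),d(38,115)])):
    print(nm,[(atz(D,p,.009)*1000).round().tolist()[:2] for p in pts])
for p in [(338,277),(352,265),(402,305),(388,318)]: print("cas",(atz(S,s(*p),.008)*1000).round())
E
python3 m.py
```

```text
swabsq [ 487. -318.    8.] 0.6
vialtop [ 531. -131.   65.] 0.9
vialbot [ 532. -132.   -1.] 0.7
jartop [533.   9.  67.] 0.9
jarbot [534.  12. -14.] 0.0
smalljar [610.   8.  45.] 1.2
roll [ 608. -136.   22.] 1.4
dropbot [519. 143.  -0.] 1.3
droptip [517. 139.  65.] 1.3
dropshoulder [519. 140.  40.] 0.8
cass [611. 127.   3.] 2.3
tubefoot [ 427. -127.   13.] 0.4
tubecap [447.   7.  16.] 0.2
mark1 [695. -12.   8.] 2.8
mark2 [706. 118.   7.] 1.0
ur_smallsq [493. 393.   8.] 1.2
ur_big [571. 375.   7.] 1.6
ur_obl [516. 302.   9.] 1.1
swab [[421.0, -453.0], [378.0, -313.0], [576.0, -247.0], [624.0, -390.0]]
urine [[417.0, 282.0], [463.0, 456.0], [631.0, 412.0], [587.0, 239.0]]
swab [[572.0, -253.0], [619.0, -398.0], [378.0, -314.0]]
urine [[471.0, 461.0], [632.0, 403.0], [584.0, 229.0], [421.0, 274.0]]
cas [615.  97.   8.]
cas [594.  99.   8.]
cas [608. 165.   8.]
cas [630. 162.   8.]
```

Emit:
{"method": "drive_tool", "body": {"targets": [[0,0,0.3,-1,1],[-0.98,-0.66,0.24,0,1],[-0.98,-0.66,0.24,0,1],[-0.98,-0.66,0.24,0,1],[-0.98,-0.66,0.24,0,1]], "force": 50}}

```text
clock: 0.57
tcp_pos: [0.2308, 0.4534, 0.2306]
tool_rot: [-180.0, -0.0, 166.4]
force: [-0.7, 0.5, 0.9]
gripper_width: 0.0858
gripper_force: 0.0
```

Emit:
{"method": "drive_tool", "body": {"targets": [[-0.98,-0.66,0.24,0,1],[-0.98,-0.66,0.24,0,1],[-0.98,-0.66,0.24,0,1],[-0.98,-0.66,0.24,0,1],[-0.98,-0.66,0.24,0,1]]}}

```text
clock: 0.98
tcp_pos: [0.3106, 0.3661, 0.2068]
tool_rot: [-180.0, -0.0, 166.4]
force: [0.7, 0.2, -0.2]
gripper_width: 0.0855
gripper_force: 0.0
```

Emit:
{"method": "drive_tool", "body": {"targets": [[-0.98,-0.66,0.24,0,1],[-0.98,-0.66,0.24,0,1],[-0.98,-0.66,0.24,0,1],[-0.98,-0.66,0.24,0,1],[0,0,0,0,1]]}}

```text
clock: 1.4
tcp_pos: [0.3754, 0.2949, 0.1869]
tool_rot: [-179.9, -0.0, 166.2]
force: [-0.2, -0.3, -0.5]
gripper_width: 0.0851
gripper_force: 0.0
```

Emit:
{"method": "drive_tool", "body": {"targets": [[-0.98,-0.64,0.2,0,1],[-0.98,-0.64,0.2,0,1],[-0.98,-0.64,0.2,0,1],[-0.98,-0.64,0.2,0,1],[-0.98,-0.64,0.2,0,1]]}}

```text
clock: 1.82
tcp_pos: [0.4544, 0.2114, 0.1677]
tool_rot: [-180.0, -0.0, 166.4]
force: [-0.8, 0.3, -0.3]
gripper_width: 0.0855
gripper_force: 0.0
```

Emit:
{"method": "drive_tool", "body": {"targets": [[-0.98,-0.64,0.2,0,1],[-0.98,-0.64,0.2,0,1],[-0.98,-0.64,0.2,0,1],[-0.98,-0.64,0.2,0,1],[0,0,0,0,1]]}}

```text
clock: 2.23
tcp_pos: [0.5196, 0.1416, 0.151]
tool_rot: [-180.0, -0.0, 166.2]
force: [-0.6, 0.3, -0.7]
gripper_width: 0.0857
gripper_force: 0.0
```

```bash
cat > snap.py <<'E'
import sys
from rig import env,camera
from h import *
n,src=sys.argv[1],sys.argv[2]
c=camera(src); cv2.imwrite(f"pics/{n}.png",c["pixels"]); np.savez(f"pics/{n}.npz",**{k:np.array(v) for k,v in c.items()})
print(env.state()["tcp_pos"],env.state()["tool_rot"])
E
python3 snap.py w1 wrist; python3 -c "
from h import *
crop('pics/w1.png','pics/w1g.png',0,0,512,384,1.5)"
```

```text
[0.51854799 0.14280748 0.15121485] [-1.79971826e+02 -5.72738968e-02  1.66243933e+02]
```

View pics/w1g.png

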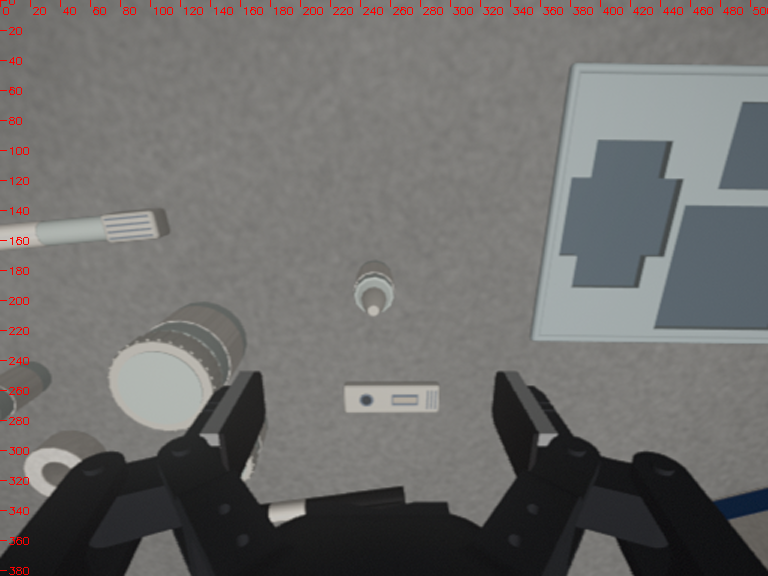

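```bash
cat > m2.py <<'E'
from h import *
W=load("w1"); w=lambda x,y:(x/1.5-.17,y/1.5-.17)
S=load("scene0")
f=lambda n,p,z: print(n,(atz(W,w(*p),z)*1000).round(1)[:2])
f("droptip",(373,310),.066)
for p in [(344,382),(439,384),(439,412),(345,412)]: f("cas",p,.008)
f("jarlid",(160,386),.068)
f("capend",(154,225),.014);f("tubenear",(5,236),.012)
for p in [(575,65),(534,339)]: f("tray corner",p,.009)
for p in [(571,178),(683,180),(560,256),(669,258),(598,140),(672,142),(572,287),(638,288)]: f("obl",p,.009)
f("bigcorner",(686,206),.009);f("bigcorner",(655,327),.009)
a=lambda x,y:(140+x/2.5-.3,130+y/2.5-.3)
for n,p,q in(("cas",(392,397.5),(368.5,291)),("drop",(373,310),(433,197)),("jar",(160,386),(315,153)),("traycorner",(534,339),(483,327))):
    X,e=tri((W,w(*p)),(S,a(*q)));print(n,(X*1000).round(1),e*1000)
E
python3 m2.py
```

```text
droptip [514.3 140. ]
cas [586.9  98.9]
cas [605.3 167.1]
cas [629.4 162.5]
cas [612.4  92.7]
jarlid [530.   10.1]
capend [444.9  13.5]
tubenear [428.7 -84.1]
tray corner [417.4 282.5]
tray corner [584.6 239.7]
obl [479.6 274.8]
obl [497.4 342.5]
obl [528.  263.5]
obl [546.6 333.5]
obl [461.2 292.6]
obl [473. 336.]
obl [551.7 269.3]
obl [563.1 312.8]
bigcorner [514.3 344.3]
bigcorner [595.4 323.5]
cas [610.4 129.6   5.2] 0.5931387296280133
drop [515.1 139.4  64.3] 0.4773207532710796
jar [531.1   8.4  65.6] 0.16717946074738985
traycorner [585.5 239.3   7.9] 0.8267390186972517
```

Emit:
{"method": "drive_tool", "body": {"targets": [[0.09,-0.17,0.96,0,1],[0,0,0.96,0,1],[0,0,0.96,0,1],[0,0,0.96,0,1],[0,0,0.96,0,1]]}}

```text
clock: 2.7
tcp_pos: [0.5149, 0.1419, 0.0553]
tool_rot: [180.0, 0.0, 166.4]
force: [0.7, 0.6, 0.4]
gripper_width: 0.0855
gripper_force: 0.0
```

Emit:
{"method": "drive_tool", "body": {"targets": [[0,0,0.96,0,0.8],[0,0,0,0,0],[0,0,0,0,0],[0,0,0,0,0],[0,0,0,0,0]]}}

```text
clock: 3.12
tcp_pos: [0.516, 0.1413, 0.0381]
tool_rot: [179.9, 0.1, 166.4]
force: [0.2, 0.3, 0.8]
gripper_width: 0.0257
gripper_force: 0.1
```

Emit:
{"method": "drive_tool", "body": {"targets": [[0,0,0,0,0],[0,0,0,0,0],[0,0,0,0,0],[0,0,0,0,0],[0,0,0,0,0]]}}

```text
clock: 3.53
tcp_pos: [0.5162, 0.1413, 0.0382]
tool_rot: [179.9, 0.1, 166.4]
force: [-1.6, 1.3, 7.4]
gripper_width: 0.0224
gripper_force: 49.0
```

Emit:
{"method": "drive_tool", "body": {"targets": [[0,0,-0.5,0,0],[0,0,-1,0,0],[0,0,-1,0,0],[0,0,-1,0,0],[0,0,-1,0,0]]}}

```text
clock: 3.95
tcp_pos: [0.5155, 0.1409, 0.1289]
tool_rot: [180.0, 0.1, 166.4]
force: [1.3, 0.0, -1.1]
gripper_width: 0.0223
gripper_force: 48.9
```

Emit:
{"method": "drive_tool", "body": {"targets": [[0.32,0.92,0,0,0],[0.32,0.92,0,0,0],[0.32,0.92,0,0,0],[0.32,0.92,0,0,0],[0.32,0.92,0,0,0]]}}

```text
clock: 4.37
tcp_pos: [0.506, 0.2388, 0.1281]
tool_rot: [180.0, 0.1, 166.4]
force: [-0.0, 0.2, -0.3]
gripper_width: 0.0228
gripper_force: 49.0
```

Emit:
{"method": "drive_tool", "body": {"targets": [[0.32,0.92,0,0,0],[0.32,0.92,0,0,0],[0.32,0.92,0,0,0],[0.32,0.92,0,0,0],[0.32,0.92,0,0,0]]}}

```text
clock: 4.78
tcp_pos: [0.4965, 0.3358, 0.128]
tool_rot: [180.0, 0.0, 166.4]
force: [0.5, -0.0, -0.6]
gripper_width: 0.0227
gripper_force: 49.0
```

Emit:
{"method": "drive_tool", "body": {"targets": [[0.33,0.92,0,0,0],[0.33,0.92,0,0,0],[0.33,0.92,0,0,0],[0,0,0,0,0],[0,0,0,0,0]]}}

```text
clock: 5.2
tcp_pos: [0.4902, 0.3937, 0.1275]
tool_rot: [180.0, 0.0, 166.4]
force: [-0.0, 0.5, 0.3]
gripper_width: 0.0227
gripper_force: 49.0
```

```bash
python3 snap.py w2 wrist; python3 -c "
from h import *
crop('pics/w2.png','pics/w2g.png',0,0,512,384,1.5)"
```

```text
[0.49038213 0.39296612 0.12739358] [1.79989261e+02 1.86263394e-02 1.66388520e+02]
```

View pics/w2g.png

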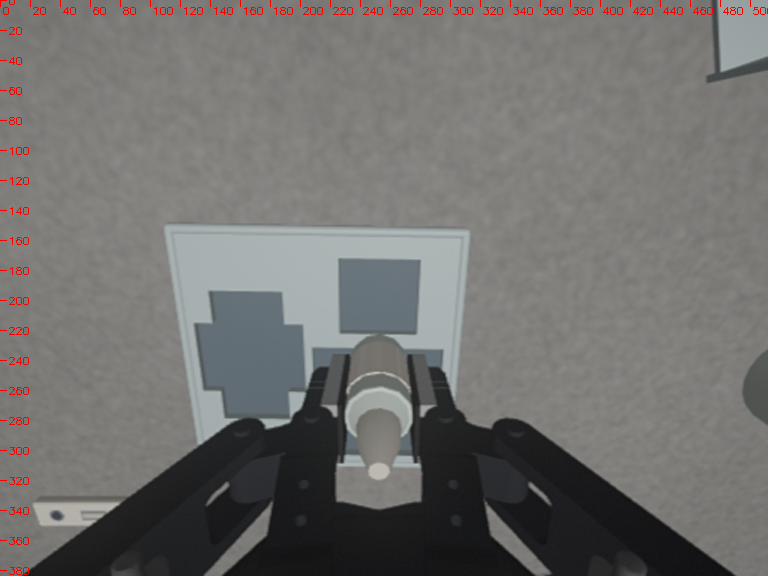

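Run:
```python
from h import *
W=load("w2");w=lambda x,y:(x/1.5-.17,y/1.5-.17)
P=np.array([atz(W,w(*p),.009)[:2]*1000 for p in[(339,259),(420,260),(417,333),(341,333)]]);print(P.round(1),P.mean(0))
for p in [(166,226),(469,231)]: print((atz(W,w(*p),.009)*1000).round(1))
P=np.array([atz(W,w(*p),.009)[:2]*1000 for p in[(195,323),(303,325),(305,390),(204,390)]]);print(P.round(1),P.mean(0))
```

```text
[[460.8 376.5]
 [472.9 423.9]
 [519.8 412.3]
 [508.4 364.7]] [490.46855001 394.36178554]
[417.7 282.9   9. ]
[462.4 455.6   9. ]
[[479.8 276. ]
 [497.3 342.6]
 [543.5 329.8]
 [527.5 263.2]] [512.01735473 302.91470036]
```

Emit:
{"method": "drive_tool", "body": {"targets": [[0,0.04,0.95,0,0],[0,0,0.95,0,0],[0,0,0.95,0,0],[0,0,0.95,0,0],[0,0,0.25,0,0]]}}

```text
clock: 5.67
tcp_pos: [0.49, 0.3922, 0.0433]
tool_rot: [-179.8, -0.1, 166.3]
force: [-0.1, -0.7, -0.3]
gripper_width: 0.0224
gripper_force: 49.0
```

Emit:
{"method": "drive_tool", "body": {"targets": [[0,0,0.15,0,0],[0,0,0.05,0,0],[0,0,0,0,0],[0,0,0,0,0]]}}

```text
clock: 6.0
tcp_pos: [0.4911, 0.3941, 0.0429]
tool_rot: [179.9, 0.1, 166.4]
force: [0.0, 0.4, -1.1]
gripper_width: 0.0222
gripper_force: 49.0
```

Emit:
{"method": "drive_tool", "body": {"targets": [[0,0,0.07,0,0],[0,0,0,0,0],[0,0,0,0,0.35],[0,0,0,0,0.5],[0,0,0,0,0.6]]}}

```text
clock: 6.42
tcp_pos: [0.4906, 0.3939, 0.0403]
tool_rot: [-180.0, -0.0, 166.4]
force: [0.3, 0.5, 0.4]
gripper_width: 0.051
gripper_force: 0.0
```

Emit:
{"method": "drive_tool", "body": {"targets": [[0,0,0,0,0.6],[0,0,-0.3,0,0.6],[0,0,-1,0,0.6],[0,0,-1,0,0.6],[0,0,-1,0,1]]}}

```text
clock: 6.83
tcp_pos: [0.4906, 0.3938, 0.1074]
tool_rot: [-180.0, -0.0, 166.4]
force: [0.1, -0.1, 0.1]
gripper_width: 0.0618
gripper_force: 0.0
```

Emit:
{"method": "drive_tool", "body": {"targets": [[0,0,-1,0,1],[0,0,-1,0,1],[0,0,0,0,1]]}}

```text
clock: 7.08
tcp_pos: [0.4918, 0.3948, 0.1511]
tool_rot: [179.7, 0.2, 166.4]
force: [0.4, -0.8, 0.7]
gripper_width: 0.0856
gripper_force: 0.0
```

Emit:
{"method": "drive_tool", "body": {"targets": [[-0.34,-0.96,0,0,1],[-0.34,-0.96,0,0,1],[-0.34,-0.96,0,0,1],[-0.34,-0.96,0,0,1],[-0.34,-0.96,0,0,1]]}}

```text
clock: 7.5
tcp_pos: [0.5009, 0.2916, 0.1463]
tool_rot: [-180.0, -0.0, 166.4]
force: [0.7, 1.0, 0.3]
gripper_width: 0.0855
gripper_force: 0.0
```

Emit:
{"method": "drive_tool", "body": {"targets": [[-0.34,-0.96,0,0,1],[-0.34,-0.96,0,0,1],[-0.34,-0.96,0,0,1],[-0.34,-0.96,0,0,1],[-0.34,-0.96,0,0,1]]}}

```text
clock: 7.92
tcp_pos: [0.5114, 0.1903, 0.1463]
tool_rot: [-180.0, 0.0, 166.4]
force: [-0.8, -0.4, -0.0]
gripper_width: 0.0855
gripper_force: 0.0
```

Emit:
{"method": "drive_tool", "body": {"targets": [[-0.34,-0.96,0,0,1],[-0.34,-0.96,0,0,1],[-0.34,-0.96,0,0,1],[-0.34,-0.96,0,0,1],[-0.34,-0.96,0,0,1]]}}

```text
clock: 8.33
tcp_pos: [0.5218, 0.089, 0.1463]
tool_rot: [-180.0, -0.0, 166.4]
force: [0.4, 0.5, 0.8]
gripper_width: 0.0857
gripper_force: 0.0
```

Emit:
{"method": "drive_tool", "body": {"targets": [[-0.33,-0.96,0,0,1],[-0.33,-0.96,0,0,1],[-0.33,-0.96,0,0,1],[-0.33,-0.96,0,0,1],[0,0,0,0,1]]}}

```text
clock: 8.75
tcp_pos: [0.5296, 0.0064, 0.1463]
tool_rot: [-180.0, 0.0, 166.2]
force: [-0.4, 0.4, 1.1]
gripper_width: 0.0854
gripper_force: 0.0
```

```bash
python3 snap.py w3 wrist; python3 -c "
from h import *
crop('pics/w3.png','pics/w3g.png',0,0,512,384,1.5)"
```

```text
[0.5294466  0.00780737 0.14630668] [-1.79997445e+02 -3.92554299e-04  1.66235458e+02]
```

View pics/w3g.png

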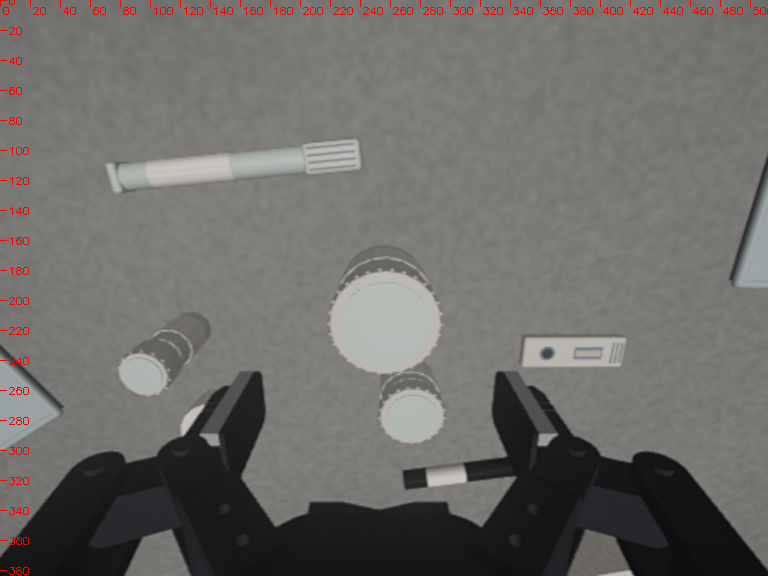

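Run:
```python
from h import *
W=load("w3");w=lambda x,y:(x/1.5-.17,y/1.5-.17)
W1=load("w1");S=load("scene0")
a=lambda x,y:(140+x/2.5-.3,130+y/2.5-.3)
f=lambda n,p,z: print(n,(atz(W,w(*p),z)*1000).round(1)[:2])
f("jar",(385,326),.068);f("smalljar",(411,416),.046);f("vial",(143,375),.066)
f("foot top",(108,163),.018);f("foot bot",(119,192),.018);f("cap end",(360,140),.018);f("cap end",(361,169),.018);f("capstart",(303,144),.018);f("capstart",(306,174),.018)
for p in[(523,337),(626,337),(622,366),(521,366)]:f("cas",p,.008)
for n,p,q in(("cas",(574,352),(392,397.5)),("jar",(385,326),(160,386)),("cap",(361,155),(154,225))): print(n,tri((W,w(*p)),(W1,w(*q))))
print(tri((W,w(143,375)),(S,a(212,104))))
```

```text
jar [532.2   9.5]
smalljar [606.8   9.2]
vial [ 530.  -129.4]
foot top [ 414.8 -127.7]
foot bot [ 431.5 -128.8]
cap end [437.6  18.2]
cap end [453.1  14.8]
capstart [431.9 -14.1]
capstart [448.1 -17.3]
cas [589.2  96.2]
cas [606.3 166.2]
cas [629.  162.4]
cas [611.8  91.9]
cas (array([0.60986143, 0.13032668, 0.00653853]), np.float64(0.00046342081532057037))
jar (array([0.53129949, 0.00950632, 0.06760221]), np.float64(0.0009942557796084554))
cap (array([0.44518164, 0.01675716, 0.01961032]), np.float64(0.00043094699968671555))
(array([ 0.53039997, -0.13042938,  0.06511338]), np.float64(0.00022740129888305954))
```

Emit:
{"method": "drive_tool", "body": {"targets": [[-0.08,0.1,0.5,0,1],[0,0,0.9,0,1],[0,0,0.9,0,1],[0,0,0.9,0,1],[0,0,0.9,0,1]]}}

```text
clock: 9.22
tcp_pos: [0.5312, 0.0118, 0.0627]
tool_rot: [180.0, -0.0, 166.4]
force: [0.1, -0.1, -0.9]
gripper_width: 0.0854
gripper_force: 0.0
```

Emit:
{"method": "drive_tool", "body": {"targets": [[0,0,0.9,0,1],[0,0,0,0,0.5],[0,0,0,0,0.5],[0,0,0,0,0.5],[0,0,0,0,0.5]]}}

```text
clock: 9.63
tcp_pos: [0.5319, 0.011, 0.0473]
tool_rot: [180.0, 0.1, 166.4]
force: [1.0, 0.1, -0.8]
gripper_width: 0.0587
gripper_force: 53.6
```

Emit:
{"method": "drive_tool", "body": {"targets": [[0,0,0,0,0.5],[0,0,0,0,0.5],[0,0,0,0,0.5]]}}

```text
clock: 9.88
tcp_pos: [0.5316, 0.0107, 0.0467]
tool_rot: [180.0, 0.0, 166.4]
force: [0.1, -0.3, -1.2]
gripper_width: 0.0586
gripper_force: 53.7
```

Emit:
{"method": "drive_tool", "body": {"targets": [[0,0,-0.5,0,0.5],[0,0,-1,0,0.5],[0,0,-1,0,0.5],[0,0,-1,0,0.5],[0,0,-1,0,0.5]]}}

```text
clock: 10.3
tcp_pos: [0.5314, 0.0106, 0.1381]
tool_rot: [180.0, 0.0, 166.4]
force: [-1.0, 0.6, -0.3]
gripper_width: 0.0584
gripper_force: 53.9
```

Emit:
{"method": "drive_tool", "body": {"targets": [[0.14,0.95,0,0,0.5],[0.14,0.95,0,0,0.5],[0.14,0.95,0,0,0.5],[0.14,0.95,0,0,0.5],[0.14,0.95,0,0,0.5]]}}

```text
clock: 10.72
tcp_pos: [0.5403, 0.1072, 0.1372]
tool_rot: [180.0, 0.0, 166.4]
force: [-0.7, -0.5, -1.1]
gripper_width: 0.059
gripper_force: 53.9
```

Emit:
{"method": "drive_tool", "body": {"targets": [[0.14,0.95,0,0,0.5],[0.14,0.95,0,0,0.5],[0.14,0.95,0,0,0.5],[0.14,0.95,0,0,0.5],[0.14,0.95,0,0,0.5]]}}

```text
clock: 11.13
tcp_pos: [0.549, 0.2028, 0.1372]
tool_rot: [180.0, 0.0, 166.4]
force: [0.4, -0.1, -1.3]
gripper_width: 0.0588
gripper_force: 53.9
```

Emit:
{"method": "drive_tool", "body": {"targets": [[0.14,0.95,0,0,0.5],[0.14,0.95,0,0,0.5],[0.14,0.95,0,0,0.5],[0.14,0.95,0,0,0.5],[0.14,0.95,0,0,0.5]]}}

```text
clock: 11.55
tcp_pos: [0.5578, 0.2985, 0.1372]
tool_rot: [180.0, 0.0, 166.4]
force: [0.4, 0.3, -0.6]
gripper_width: 0.0589
gripper_force: 53.9
```

Emit:
{"method": "drive_tool", "body": {"targets": [[0.14,0.95,0,0,0.5],[0.13,0.95,0,0,0.5],[0.13,0.95,0,0,0.5],[0.13,0.95,0,0,0.5],[0,0,0,0,0.5]]}}

```text
clock: 11.97
tcp_pos: [0.565, 0.3767, 0.137]
tool_rot: [179.9, 0.0, 166.5]
force: [-0.2, -0.9, -1.7]
gripper_width: 0.0587
gripper_force: 54.0
```

Emit:
{"method": "drive_tool", "body": {"targets": [[-0.06,-0.06,0.9,0,0.5],[0,0,1,0,0.5],[0,0,1,0,0.5],[0,0,1,0,0.5],[0,0,0.3,0,0.5]]}}

```text
clock: 12.38
tcp_pos: [0.5653, 0.3714, 0.0497]
tool_rot: [-179.8, -0.2, 166.3]
force: [-0.8, -0.3, -2.2]
gripper_width: 0.0585
gripper_force: 54.0
```

Emit:
{"method": "drive_tool", "body": {"targets": [[0,0,0.1,0,0.5],[0,0,0,0,0.5],[0,0,0,0,0.5]]}}

```text
clock: 12.63
tcp_pos: [0.5667, 0.3725, 0.0515]
tool_rot: [179.9, 0.1, 166.4]
force: [-0.1, 0.1, -1.1]
gripper_width: 0.0587
gripper_force: 54.1
```

Emit:
{"method": "drive_tool", "body": {"targets": [[0,0.08,0.06,0,0.5],[0,0,0.02,0,0.5],[0,0,0,0,0.8],[0,0,0,0,0.95],[0,0,0,0,1]]}}

```text
clock: 13.05
tcp_pos: [0.5668, 0.374, 0.0489]
tool_rot: [180.0, 0.0, 166.4]
force: [0.3, -0.0, -0.0]
gripper_width: 0.0855
gripper_force: 0.0
```

Emit:
{"method": "drive_tool", "body": {"targets": [[0,0,0,0,1],[0,0,-0.3,0,1],[0,0,-1,0,1],[0,0,-1,0,1],[0,0,-1,0,1]]}}

```text
clock: 13.47
tcp_pos: [0.5667, 0.3739, 0.1159]
tool_rot: [-180.0, -0.0, 166.4]
force: [-0.6, -0.4, -0.3]
gripper_width: 0.0854
gripper_force: 0.0
```

Emit:
{"method": "drive_tool", "body": {"targets": [[0,0,-1,0,1],[0,0,-1,0,1],[0,0,-0.5,0,1],[0,0,0,0,1]]}}

```text
clock: 13.8
tcp_pos: [0.5674, 0.3744, 0.1676]
tool_rot: [179.8, 0.2, 166.4]
force: [1.0, -0.5, 0.9]
gripper_width: 0.0851
gripper_force: 0.0
```

Emit:
{"method": "drive_tool", "body": {"targets": [[-0.41,-0.95,0,0,0.7],[-0.41,-0.95,0,0,0.7],[-0.41,-0.95,0,0,0.7],[-0.41,-0.95,0,0,0.7],[-0.41,-0.95,0,0,0.7]]}}

```text
clock: 14.22
tcp_pos: [0.5838, 0.2709, 0.1632]
tool_rot: [-179.9, -0.1, 166.4]
force: [0.1, 0.7, -0.2]
gripper_width: 0.0598
gripper_force: 0.0
```

Emit:
{"method": "drive_tool", "body": {"targets": [[-0.41,-0.95,0,0,0.7],[-0.41,-0.95,0,0,0.7],[-0.41,-0.95,0,0,0.7],[-0.41,-0.95,0,0,0.7],[-0.41,-0.95,0,0,0.7]]}}

```text
clock: 14.63
tcp_pos: [0.6013, 0.1689, 0.1633]
tool_rot: [-180.0, -0.1, 166.4]
force: [0.6, 0.7, 0.1]
gripper_width: 0.06
gripper_force: 0.0
```

Emit:
{"method": "drive_tool", "body": {"targets": [[-0.41,-0.95,0,0,0.7],[-0.41,-0.95,0,0,0.7],[0,0,0,1,0.7],[0,0,0.2,1,0.7],[0,0,0.2,1,0.7]]}}

```text
clock: 15.05
tcp_pos: [0.6083, 0.1287, 0.1553]
tool_rot: [-180.0, -0.1, 154.1]
force: [-0.4, -0.3, -1.1]
gripper_width: 0.06
gripper_force: 0.0
```

Emit:
{"method": "drive_tool", "body": {"targets": [[0,0,0.2,1,0.7],[0,0,0.2,1,0.7],[0,0,0.2,1,0.7],[0,0,0.2,1,0.7],[0,0,0.2,1,0.7]]}}

```text
clock: 15.47
tcp_pos: [0.6081, 0.1291, 0.135]
tool_rot: [-179.9, -0.1, 134.2]
force: [-0.2, 0.3, -0.0]
gripper_width: 0.0596
gripper_force: 0.0
```

Emit:
{"method": "drive_tool", "body": {"targets": [[0,0,0.2,1,0.7],[0,0,0.2,1,0.7],[0,0,0.2,1,0.7],[0,0,0.2,1,0.7],[0,0,0.2,1,0.7]]}}

```text
clock: 15.88
tcp_pos: [0.608, 0.1291, 0.1151]
tool_rot: [-179.9, -0.0, 114.2]
force: [-0.5, 0.2, 0.9]
gripper_width: 0.0594
gripper_force: 0.0
```

Emit:
{"method": "drive_tool", "body": {"targets": [[0,0,0.2,1,0.7],[0,0,0.2,1,0.7],[0,0,0.2,1,0.7],[0,0,0.2,1,0.7],[0,0,0.2,1,0.7]]}}

```text
clock: 16.3
tcp_pos: [0.608, 0.1291, 0.0951]
tool_rot: [-179.9, 0.0, 94.2]
force: [0.1, 0.3, 0.6]
gripper_width: 0.0595
gripper_force: 0.0
```

Emit:
{"method": "drive_tool", "body": {"targets": [[0,0,0.2,1,0.7],[0,0,0.2,1,0.7],[0,0,0.2,1,0.7],[0,0,0.2,1,0.7],[0,0,0,0.6,0.7]]}}

```text
clock: 16.72
tcp_pos: [0.6076, 0.129, 0.0784]
tool_rot: [-179.8, 0.1, 75.7]
force: [-0.8, -0.0, 0.7]
gripper_width: 0.0599
gripper_force: 0.0
```

Emit:
{"method": "drive_tool", "body": {"targets": [[0,0,0,0,0.7],[0,0,0,0,0.7]]}}

```text
clock: 16.88
tcp_pos: [0.6082, 0.1292, 0.0798]
tool_rot: [-179.9, 0.0, 76.1]
force: [0.0, 0.3, -1.0]
gripper_width: 0.0598
gripper_force: 0.0
```

Emit:
{"method": "drive_tool", "body": {"targets": [[0,0,0.9,0,0.6],[0,0,0.9,0,0.6],[0,0,0.6,0,0.5],[0,0,0.2,0,0.45],[0,0,0,0,0.45]]}}

```text
clock: 17.3
tcp_pos: [0.6081, 0.1291, 0.0276]
tool_rot: [-179.9, 0.0, 76.0]
force: [1.1, 0.3, -0.1]
gripper_width: 0.0382
gripper_force: 0.0
```

Emit:
{"method": "drive_tool", "body": {"targets": [[0,0,0,0,0.45],[0,0,0,0,0.3],[0,0,0,0,0.1],[0,0,0,0,0],[0,0,0,0,0]], "force": 40}}

```text
clock: 17.72
tcp_pos: [0.6092, 0.1293, 0.0299]
tool_rot: [179.9, -0.0, 76.0]
force: [-1.0, 0.6, 6.7]
gripper_width: 0.0223
gripper_force: 39.5
```

```bash
python3 snap.py w4 wrist; python3 -c "
from h import *
crop('pics/w4.png','pics/w4g.png',120,120,400,384,2.2)"
```

```text
[0.60918441 0.12929216 0.0298966 ] [ 1.79896504e+02 -4.25950756e-02  7.59678118e+01]
```

View pics/w4g.png

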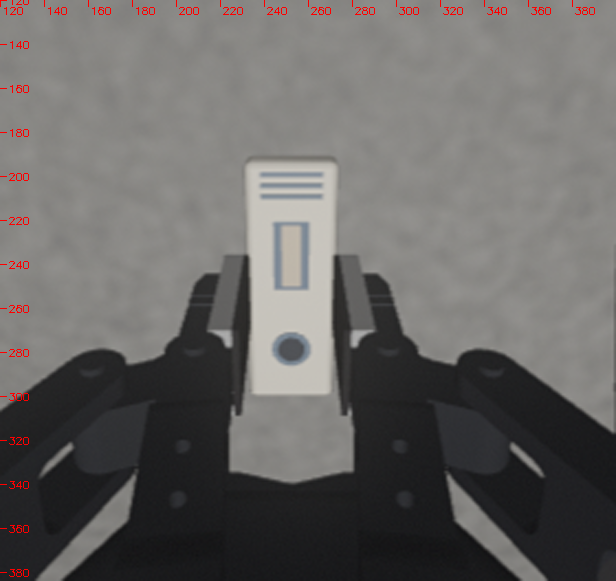

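Emit:
{"method": "drive_tool", "body": {"targets": [[0,0,-0.3,0,0],[0,0,-0.6,0,0],[0,0,-0.6,-0.4,0],[0,0,-0.6,-1,0],[0,0,-0.6,-1,0]]}}

```text
clock: 18.18
tcp_pos: [0.6087, 0.1292, 0.0844]
tool_rot: [180.0, -0.0, 85.7]
force: [0.4, 0.1, 0.8]
gripper_width: 0.022
gripper_force: 39.2
```

Emit:
{"method": "drive_tool", "body": {"targets": [[0,0,-0.6,-1,0],[0,0,-0.6,-1,0],[0,0,-0.6,-1,0],[0,0,0,-1,0],[0,0,0,-1,0]]}}

```text
clock: 18.6
tcp_pos: [0.609, 0.1293, 0.1208]
tool_rot: [179.9, 0.0, 105.8]
force: [-0.3, 0.4, -0.6]
gripper_width: 0.0222
gripper_force: 39.2
```

Emit:
{"method": "drive_tool", "body": {"targets": [[0,0,0,-1,0],[0,0,0,-1,0],[0,0,0,-1,0],[0,0,0,-1,0],[0,0,0,-1,0]]}}

```text
clock: 19.02
tcp_pos: [0.6087, 0.1293, 0.1199]
tool_rot: [180.0, 0.0, 125.8]
force: [0.5, -0.6, -0.7]
gripper_width: 0.0221
gripper_force: 39.2
```

Emit:
{"method": "drive_tool", "body": {"targets": [[0,0,0,-1,0],[0,0,0,-1,0],[0,0,0,-1,0],[0,0,0,-1,0],[0,0,0,-1,0]]}}

```text
clock: 19.43
tcp_pos: [0.6087, 0.1293, 0.1199]
tool_rot: [180.0, 0.0, 145.8]
force: [-0.2, -0.6, 0.3]
gripper_width: 0.0224
gripper_force: 39.2
```

Emit:
{"method": "drive_tool", "body": {"targets": [[0,0,0,-1,0],[0,0,0,-1,0],[0,0,0,-1,0],[0,0,0,-1,0],[0,0,0,-1,0]]}}

```text
clock: 19.85
tcp_pos: [0.6087, 0.1292, 0.1199]
tool_rot: [180.0, 0.0, 165.8]
force: [-0.4, 0.7, 0.3]
gripper_width: 0.0219
gripper_force: 39.2
```

Emit:
{"method": "drive_tool", "body": {"targets": [[0.85,0.9,0,0,0],[0.85,0.9,0,0,0],[0.85,0.9,0,0,0],[0.85,0.9,0,0,0],[0.85,0.9,0,0,0]]}}

```text
clock: 20.27
tcp_pos: [0.5481, 0.2385, 0.1199]
tool_rot: [180.0, 0.0, 165.6]
force: [-0.1, 1.5, 0.5]
gripper_width: 0.022
gripper_force: 39.2
```

Emit:
{"method": "drive_tool", "body": {"targets": [[0.85,0.9,0,0,0],[0.85,0.9,0,0,0],[0.85,0.9,0,0,0],[0,0,0,0,0],[0,0,0,0,0]]}}

```text
clock: 20.68
tcp_pos: [0.5124, 0.3035, 0.1197]
tool_rot: [180.0, 0.0, 165.7]
force: [0.7, -0.3, -0.2]
gripper_width: 0.0221
gripper_force: 39.2
```

```bash
python3 snap.py w5 wrist; python3 -c "
from h import *
crop('pics/w5.png','pics/w5g.png',0,0,512,384,1.5)"
```

```text
[0.51287192 0.30263659 0.11950867] [1.79974220e+02 3.99651839e-02 1.65609932e+02]
```

View pics/w5g.png

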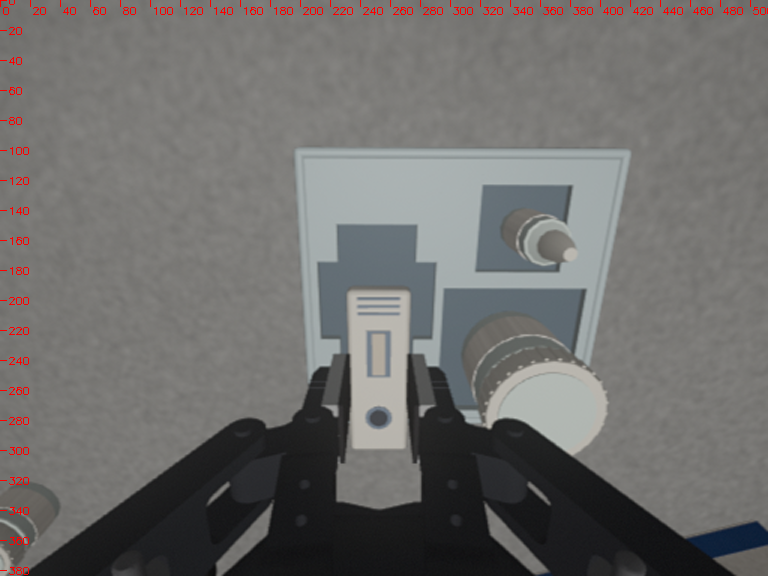

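Emit:
{"method": "drive_tool", "body": {"targets": [[0,0,0.9,0,0],[0,0,1,0,0],[0,0,1,0,0],[0,0,0.8,0,0],[0,0,0.45,0,0]]}}

```text
clock: 21.15
tcp_pos: [0.5128, 0.3012, 0.0342]
tool_rot: [-179.9, -0.1, 165.5]
force: [0.0, -0.1, 0.1]
gripper_width: 0.0221
gripper_force: 39.2
```

Emit:
{"method": "drive_tool", "body": {"targets": [[0,0,0.1,0,0],[0,0,0,0,0],[0,0,0,0,0]]}}

```text
clock: 21.4
tcp_pos: [0.5133, 0.3023, 0.0345]
tool_rot: [180.0, 0.0, 165.5]
force: [-0.6, -0.0, -0.1]
gripper_width: 0.0222
gripper_force: 39.2
```

Emit:
{"method": "drive_tool", "body": {"targets": [[0,0,0.08,0,0],[0,0,0.03,0,0],[0,0,0,0,0],[0,0,0,0,0.3],[0,0,0,0,0.42]]}}

```text
clock: 21.82
tcp_pos: [0.5129, 0.3026, 0.0319]
tool_rot: [180.0, 0.0, 165.6]
force: [0.3, -0.6, 0.0]
gripper_width: 0.0353
gripper_force: 0.0
```

Emit:
{"method": "drive_tool", "body": {"targets": [[0,0,0,0,0.45],[0,0,0,0,0.45],[0,0,-0.3,0,0.45],[0,0,-1,0,0.45],[0,0,-1,0,0.45]]}}

```text
clock: 22.23
tcp_pos: [0.5124, 0.3024, 0.0777]
tool_rot: [-179.9, -0.1, 165.6]
force: [0.2, 0.6, -0.4]
gripper_width: 0.0388
gripper_force: 0.0
```

Emit:
{"method": "drive_tool", "body": {"targets": [[0,0,-1,0,0.45],[0,0,-1,0,0.45],[0,0,-1,0,0.45],[0,0,0,0,0.45]]}}

```text
clock: 22.57
tcp_pos: [0.5141, 0.3033, 0.1421]
tool_rot: [179.8, 0.3, 165.6]
force: [0.1, 0.5, 1.4]
gripper_width: 0.0383
gripper_force: 0.0
```

```bash
python3 snap.py w6 wrist; python3 -c "
from h import *
crop('pics/w6.png','pics/w6g.png',170,60,460,330,2)"
```

```text
[0.51350754 0.30299077 0.13990997] [1.79845826e+02 1.74488674e-01 1.65569046e+02]
```

View pics/w6g.png

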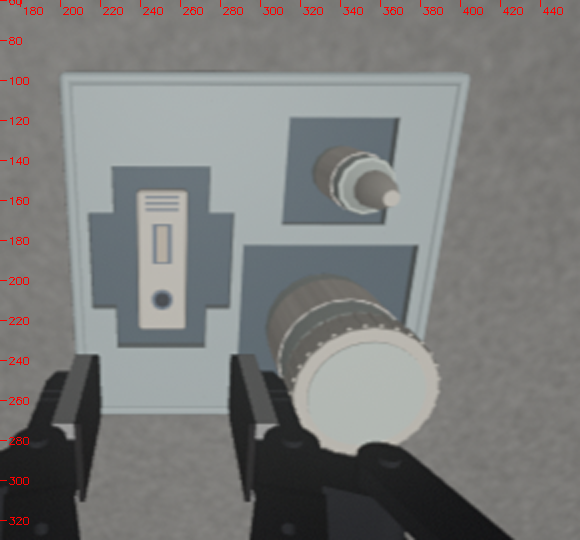

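Emit:
{"method": "drive_tool", "body": {"targets": [[-0.03,-0.97,0,0,0.5],[-0.03,-0.97,0,0,0.5],[-0.03,-0.97,0,0,0.5],[-0.03,-0.97,0,0,0.5],[-0.03,-0.97,0,0,0.5]]}}

```text
clock: 23.03
tcp_pos: [0.4908, 0.2069, 0.1366]
tool_rot: [-180.0, -0.1, 165.6]
force: [0.4, -1.1, -0.4]
gripper_width: 0.0425
gripper_force: 0.0
```

Emit:
{"method": "drive_tool", "body": {"targets": [[-0.03,-0.97,0,0,0.5],[-0.03,-0.97,0,0,0.5],[-0.03,-0.97,0,0,0.5],[-0.03,-0.97,0,0,0.5],[-0.03,-0.97,0,0,0.5]]}}

```text
clock: 23.45
tcp_pos: [0.4695, 0.1123, 0.1368]
tool_rot: [-180.0, -0.1, 165.6]
force: [0.4, 0.7, -0.4]
gripper_width: 0.0422
gripper_force: 0.0
```

Emit:
{"method": "drive_tool", "body": {"targets": [[-0.04,-0.97,0,0,0.5],[-0.04,-0.97,0,0,0.5],[-0.04,-0.97,0,0,0.5],[-0.04,-0.97,0,0,0.5],[-0.04,-0.97,0,0,0.5]]}}

```text
clock: 23.87
tcp_pos: [0.4492, 0.0174, 0.1368]
tool_rot: [-180.0, -0.1, 165.6]
force: [1.3, -0.3, -0.2]
gripper_width: 0.0428
gripper_force: 0.0
```

Emit:
{"method": "drive_tool", "body": {"targets": [[-0.04,-0.96,0,0,0.5],[-0.04,-0.96,0,0,0.5],[-0.04,-0.96,0,0,0.5],[-0.04,-0.96,0,0,0.5],[0,0,0.15,1,0.5]]}}

```text
clock: 24.28
tcp_pos: [0.4332, -0.059, 0.1342]
tool_rot: [-180.0, -0.0, 161.5]
force: [-1.1, 0.6, -0.1]
gripper_width: 0.0428
gripper_force: 0.0
```

Emit:
{"method": "drive_tool", "body": {"targets": [[0,0,0.15,1,0.5],[0,0,0.15,1,0.5],[0,0,0.15,1,0.5],[0,0,0.15,1,0.5],[0,0,0.15,1,0.5]]}}

```text
clock: 24.7
tcp_pos: [0.4334, -0.0568, 0.1187]
tool_rot: [-180.0, -0.1, 141.4]
force: [0.5, -0.7, -0.0]
gripper_width: 0.043
gripper_force: 0.0
```

Emit:
{"method": "drive_tool", "body": {"targets": [[0,0,0.15,1,0.5],[0,0,0.15,1,0.5],[0,0,0.15,1,0.5],[0,0,0.15,1,0.5],[0,0,0.15,1,0.5]]}}

```text
clock: 25.12
tcp_pos: [0.4334, -0.0568, 0.1037]
tool_rot: [-180.0, -0.0, 121.4]
force: [0.1, -0.2, -0.3]
gripper_width: 0.0429
gripper_force: 0.0
```

Emit:
{"method": "drive_tool", "body": {"targets": [[0,0,0.15,1,0.5],[0,0,0.15,1,0.5],[0,0,0.15,1,0.5],[0,0,0.15,1,0.5],[0,0,0.15,1,0.5]]}}

```text
clock: 25.53
tcp_pos: [0.4334, -0.0568, 0.0887]
tool_rot: [-179.9, -0.0, 101.4]
force: [0.2, -0.3, 0.2]
gripper_width: 0.0424
gripper_force: 0.0
```

Emit:
{"method": "drive_tool", "body": {"targets": [[0,0,0.15,1,0.5],[0,0,0.15,1,0.5],[0,0,0.15,1,0.5],[0,0,0.15,1,0.5],[0,0,0.15,1,0.5]]}}

```text
clock: 25.95
tcp_pos: [0.4334, -0.0568, 0.0737]
tool_rot: [-179.9, -0.0, 81.4]
force: [0.1, -1.0, 0.0]
gripper_width: 0.0429
gripper_force: 0.0
```

Emit:
{"method": "drive_tool", "body": {"targets": [[0,0,0,0.1,0.5],[0,0,0,0,0.5],[0,0,0,0,0.5]]}}

```text
clock: 26.2
tcp_pos: [0.4338, -0.0569, 0.0744]
tool_rot: [-180.0, -0.0, 81.3]
force: [-0.1, -0.1, 0.4]
gripper_width: 0.0427
gripper_force: 0.0
```

```bash
python3 snap.py w7 wrist; python3 -c "
from h import *
crop('pics/w7.png','pics/w7g.png',0,0,512,384,1.5)"
```

```text
[ 0.43380842 -0.05688959  0.0744652 ] [-1.79991771e+02 -1.20808020e-04  8.12755027e+01]
```

View pics/w7g.png

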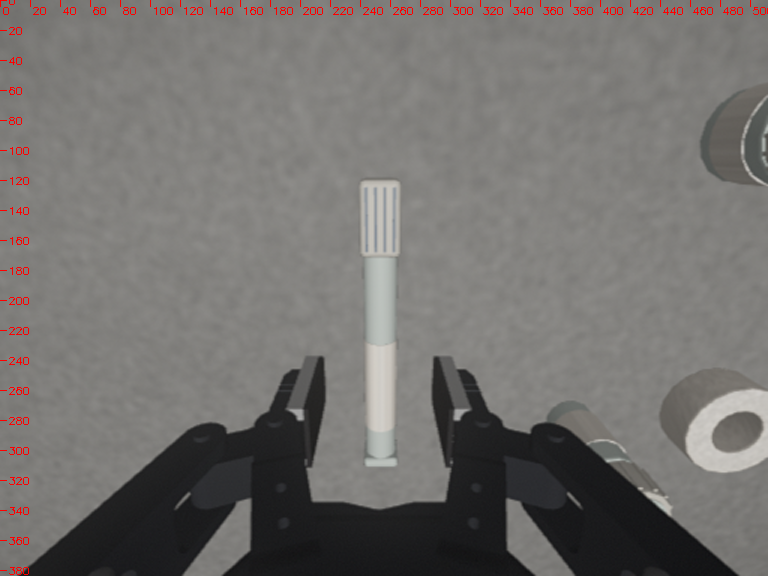

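Emit:
{"method": "drive_tool", "body": {"targets": [[0,0,0.9,0,0.5],[0,0,0.9,0,0.5],[0,0,0.55,0,0.5],[0,0,0,0,0.5],[0,0,0,0,0.3]]}}

```text
clock: 26.67
tcp_pos: [0.4337, -0.0569, 0.0275]
tool_rot: [-179.9, -0.0, 81.2]
force: [0.5, 0.2, 0.0]
gripper_width: 0.0321
gripper_force: 0.0
```

Emit:
{"method": "drive_tool", "body": {"targets": [[0,0,0,0,0.1],[0,0,0,0,0],[0,0,0,0,0],[0,0,0,0,0],[0,0,0,0,0]]}}

```text
clock: 27.08
tcp_pos: [0.4344, -0.057, 0.0284]
tool_rot: [179.9, 0.0, 81.2]
force: [-2.1, 0.8, 7.4]
gripper_width: 0.0144
gripper_force: 39.5
```

Emit:
{"method": "drive_tool", "body": {"targets": [[0,0,-0.4,0,0],[0,0,-0.9,0,0],[0,0,-0.9,0,0],[0,0,-0.9,0,0],[0,0,-0.9,0,0]]}}

```text
clock: 27.5
tcp_pos: [0.4338, -0.0569, 0.1091]
tool_rot: [180.0, 0.0, 81.2]
force: [0.3, -0.0, -0.0]
gripper_width: 0.0139
gripper_force: 39.2
```

Emit:
{"method": "drive_tool", "body": {"targets": [[0,0,-0.9,0.5,0],[0,0,0,0.9,0],[0,0,0,0.9,0],[0,0,0,0.9,0],[0,0,0,0.9,0]]}}

```text
clock: 27.92
tcp_pos: [0.4339, -0.0569, 0.1264]
tool_rot: [179.9, -0.0, 64.6]
force: [0.1, 0.5, 0.1]
gripper_width: 0.0145
gripper_force: 39.2
```

Emit:
{"method": "drive_tool", "body": {"targets": [[0,0,0,0.9,0],[0,0,0,0.9,0],[0,0,0,0.9,0],[0,0,0,0.9,0],[0,0,0,0.9,0]]}}

```text
clock: 28.33
tcp_pos: [0.4339, -0.0569, 0.1262]
tool_rot: [180.0, -0.0, 46.6]
force: [0.7, 0.2, 0.1]
gripper_width: 0.0141
gripper_force: 39.2
```

Emit:
{"method": "drive_tool", "body": {"targets": [[0,0,0,0.9,0],[0,0,0,0.9,0],[0,0,0,0.9,0],[0,0,0,0.9,0],[0,0,0,0.9,0]]}}

```text
clock: 28.75
tcp_pos: [0.4339, -0.0569, 0.1262]
tool_rot: [180.0, -0.0, 28.6]
force: [0.4, 0.3, -0.4]
gripper_width: 0.0143
gripper_force: 39.2
```

Emit:
{"method": "drive_tool", "body": {"targets": [[0,0,0,0.9,0],[0,0,0,0.9,0],[0,0,0,0.9,0],[0,0,0,0.2,0],[0,0,0,0,0]]}}

```text
clock: 29.17
tcp_pos: [0.4339, -0.0569, 0.126]
tool_rot: [180.0, -0.0, 17.2]
force: [0.1, 0.1, 0.2]
gripper_width: 0.0143
gripper_force: 39.2
```

Emit:
{"method": "drive_tool", "body": {"targets": [[-0.07,0.6,0,0,0],[-0.07,0.97,0,0,0],[-0.07,0.97,0,0,0],[-0.07,0.97,0,0,0],[-0.07,0.97,0,0,0]]}}

```text
clock: 29.58
tcp_pos: [0.4537, -0.1455, 0.1258]
tool_rot: [180.0, -0.0, 17.3]
force: [0.0, -0.7, 0.7]
gripper_width: 0.014
gripper_force: 39.2
```

Emit:
{"method": "drive_tool", "body": {"targets": [[-0.07,0.97,0,0,0],[-0.07,0.97,0,0,0],[-0.07,0.97,0,0,0],[-0.07,0.97,0,0,0],[-0.07,0.97,0,0,0]]}}

```text
clock: 30.0
tcp_pos: [0.4756, -0.2403, 0.1258]
tool_rot: [180.0, -0.0, 17.3]
force: [0.2, 0.2, -0.6]
gripper_width: 0.0143
gripper_force: 39.2
```

Emit:
{"method": "drive_tool", "body": {"targets": [[-0.07,0.97,0,0,0],[-0.07,0.97,0,0,0],[-0.07,0.97,0,0,0],[-0.07,0.97,0,0,0],[-0.07,0.97,0,0,0]]}}

```text
clock: 30.42
tcp_pos: [0.4975, -0.335, 0.1257]
tool_rot: [-180.0, 0.0, 17.3]
force: [0.7, -0.4, 0.2]
gripper_width: 0.0142
gripper_force: 39.2
```

Emit:
{"method": "drive_tool", "body": {"targets": [[-0.07,0.97,0,0,0],[-0.07,0.97,0,0,0],[0,0,0,0,0],[0,0,0,0,0]]}}

```text
clock: 30.75
tcp_pos: [0.506, -0.3723, 0.1253]
tool_rot: [-180.0, 0.0, 17.2]
force: [-0.4, 0.9, -0.4]
gripper_width: 0.0142
gripper_force: 39.2
```

```bash
python3 snap.py w8 wrist; python3 -c "
from h import *
crop('pics/w8.png','pics/w8g.png',0,0,512,384,1.5)"
```

```text
[ 0.5060534  -0.37167645  0.12533893] [-1.79966755e+02  1.67201645e-02  1.72233653e+01]
```

View pics/w8g.png

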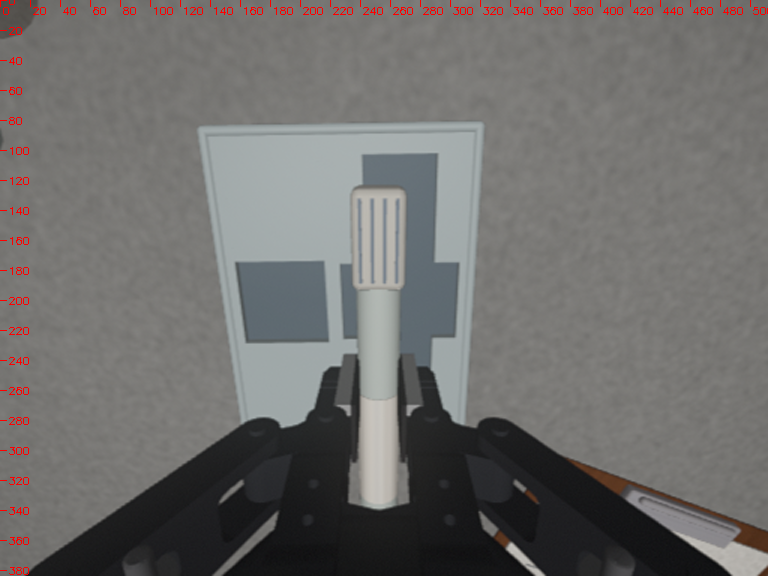

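Run:
```python
from h import *
from scipy.optimize import least_squares
W=load("w8");w=lambda x,y:(x/1.5-.17,y/1.5-.17)
obs=[((200,127),(100,75)),((483,123),(100,-75)),((236,262),(27,67)),((323,261),(27,13)),((329,342),(-27,13)),((245,343),(-27,67)),((362,154),(87,-11)),((437,154),(87,-53)),((459,263),(25,-68)),((456,336),(-25,-68))]
P=np.array([atz(W,w(*p),.009)[:2]*1000 for p,_ in obs]);L=np.array([l for _,l in obs])
R=lambda a:np.array([[np.cos(a),-np.sin(a)],[np.sin(a),np.cos(a)]])
r=least_squares(lambda q:(L@R(q[2]).T+q[:2]-P).ravel(),[499,-352,.3])
x,y,a=r.x;print(x,y,np.degrees(a),r.fun.reshape(-1,2).round(1).tolist())
for n,l in(("groove",(0,-32)),("sq",(0,40))):print(n,R(a)@l+[x,y])
```

```text
496.87611463862044 -354.89440307234986 17.962953796327653 [[-1.2, -1.3], [-2.0, 1.0], [0.3, 1.0], [0.9, -0.6], [0.3, -0.0], [0.4, -0.1], [0.3, 0.2], [1.0, -0.3], [1.0, 0.0], [-0.9, 0.1]]
groove [ 506.74497855 -385.33459895]
sq [ 484.54003474 -316.84415823]
```

Emit:
{"method": "drive_tool", "body": {"targets": [[-0.2,0.66,0,-0.18,0],[0,0,0.9,0,0],[0,0,1,0,0],[0,0,1,0,0],[0,0,1,0,0]]}}

```text
clock: 31.22
tcp_pos: [0.5063, -0.3848, 0.047]
tool_rot: [180.0, -0.0, 18.0]
force: [-0.6, 0.4, -1.0]
gripper_width: 0.0144
gripper_force: 39.2
```

Emit:
{"method": "drive_tool", "body": {"targets": [[0,0,0.5,0,0],[0,0,0.2,0,0],[0,0,0,0,0],[0,0,0,0,0]]}}

```text
clock: 31.55
tcp_pos: [0.5068, -0.3858, 0.0346]
tool_rot: [179.9, -0.0, 17.9]
force: [-0.4, 0.1, 0.3]
gripper_width: 0.0142
gripper_force: 39.2
```

Emit:
{"method": "drive_tool", "body": {"targets": [[0,0,0.1,0,0],[0,0,0.08,0,0],[0,0,0,0,0],[0,0,0,0,0]]}}

```text
clock: 31.88
tcp_pos: [0.5069, -0.3861, 0.0314]
tool_rot: [179.9, -0.1, 17.9]
force: [-2.1, 1.2, 8.2]
gripper_width: 0.0141
gripper_force: 40.0
```

Seated with 8 N of contact. Release and back off.

Emit:
{"method": "drive_tool", "body": {"targets": [[0,0,-0.03,0,0],[0,0,0,0,0.2],[0,0,0,0,0.3],[0,0,0,0,0.37],[0,0,0,0,0.37]]}}

```text
clock: 32.3
tcp_pos: [0.5063, -0.3857, 0.0304]
tool_rot: [-180.0, 0.0, 17.9]
force: [0.4, 0.5, 1.1]
gripper_width: 0.0312
gripper_force: 0.0
```

Emit:
{"method": "drive_tool", "body": {"targets": [[0,0,-0.3,0,0.37],[0,0,-1,0,0.37],[0,0,-1,0,0.37],[0,0,-1,0,0.6],[0,0,-1,0,0.7]]}}

```text
clock: 32.72
tcp_pos: [0.5063, -0.3857, 0.1178]
tool_rot: [180.0, -0.0, 17.9]
force: [0.8, 0.3, 0.2]
gripper_width: 0.0547
gripper_force: 0.0
```

Emit:
{"method": "drive_tool", "body": {"targets": [[0,0,-1,0,0.7],[0,0,-0.7,0,0.7],[0,0,0,0,0.7],[0,0,0,0,0.7]]}}

```text
clock: 33.05
tcp_pos: [0.5064, -0.3859, 0.151]
tool_rot: [179.9, -0.0, 17.9]
force: [-0.3, 0.2, 0.3]
gripper_width: 0.0598
gripper_force: 0.0
```

Emit:
{"method": "drive_tool", "body": {"targets": [[0.42,-0.98,0,0,0.7],[0.42,-0.98,0,0,0.7],[0.42,-0.98,0,0,0.7],[0.42,-0.98,0,0,0.7],[0.42,-0.98,0,0,0.7]]}}

```text
clock: 33.47
tcp_pos: [0.5157, -0.2783, 0.149]
tool_rot: [-179.9, 0.1, 17.9]
force: [0.2, 0.2, -0.2]
gripper_width: 0.0597
gripper_force: 0.0
```

Emit:
{"method": "drive_tool", "body": {"targets": [[0.42,-0.98,0,0,0.7],[0.42,-0.98,0,0,0.7],[0.42,-0.98,0,0,0.7],[0.42,-0.98,0,0,0.7],[0.43,-0.98,0,0,0.7]]}}

```text
clock: 33.88
tcp_pos: [0.5257, -0.1721, 0.1491]
tool_rot: [-179.9, 0.1, 17.9]
force: [1.0, -0.2, -0.0]
gripper_width: 0.0596
gripper_force: 0.0
```

Emit:
{"method": "drive_tool", "body": {"targets": [[0.43,-0.98,0,0,0.7],[0.43,-0.98,0,0,0.7],[0,0,0,0,0.7],[0,0,0,0,0.7]]}}

```text
clock: 34.22
tcp_pos: [0.5303, -0.13, 0.1495]
tool_rot: [-179.9, 0.1, 18.0]
force: [0.7, -0.2, -0.2]
gripper_width: 0.0602
gripper_force: 0.0
```

```bash
python3 snap.py w9 wrist; python3 -c "
from h import *
crop('pics/w9.png','pics/w9g.png',0,0,512,384,1.5)"
```

```text
[ 0.53033236 -0.13078518  0.14965139] [-1.79964174e+02  6.57366160e-02  1.79231344e+01]
```

View pics/w9g.png

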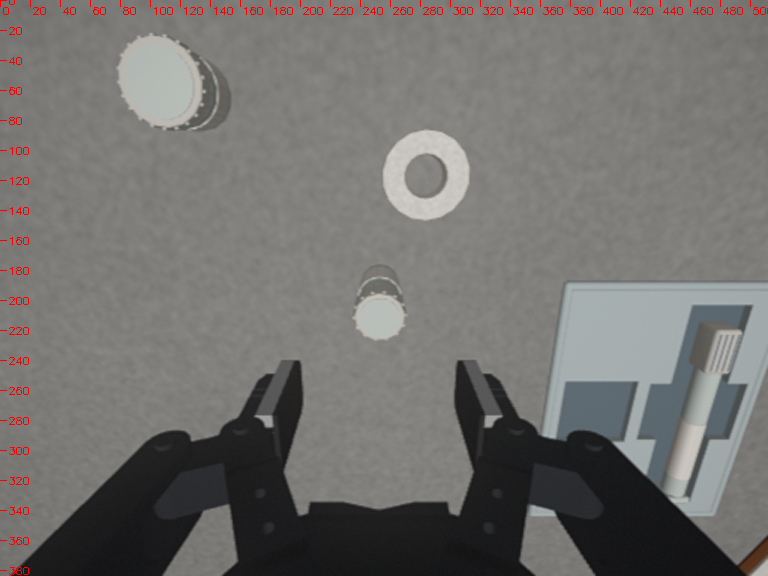

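Emit:
{"method": "drive_tool", "body": {"targets": [[0,0,0.98,0,0.7],[0,0,1,0,0.7],[0,0,1,0,0.7],[0,0,1,0,0.7],[0,0,1,0,0.7]], "force": 50}}

```text
clock: 34.68
tcp_pos: [0.5302, -0.1318, 0.0495]
tool_rot: [-180.0, 0.0, 17.8]
force: [0.4, -0.1, -0.3]
gripper_width: 0.0594
gripper_force: 0.0
```

Emit:
{"method": "drive_tool", "body": {"targets": [[0,0,0,0,0.6],[0,0,0,0,0.3],[0,0,0,0,0.1],[0,0,0,0,0.1],[0,0,0,0,0.1]]}}

```text
clock: 35.1
tcp_pos: [0.531, -0.1311, 0.052]
tool_rot: [179.9, -0.1, 17.9]
force: [0.2, -0.2, -0.8]
gripper_width: 0.0264
gripper_force: 49.0
```

Emit:
{"method": "drive_tool", "body": {"targets": [[0,0,0,0,0.1],[0,0,0,0,0.1],[0,0,0,0,0.1]]}}

```text
clock: 35.35
tcp_pos: [0.5311, -0.131, 0.0518]
tool_rot: [179.9, -0.1, 17.9]
force: [0.0, 0.1, 6.2]
gripper_width: 0.0263
gripper_force: 49.2
```

Emit:
{"method": "drive_tool", "body": {"targets": [[0,0,-0.5,0,0.1],[0,0,-1,0,0.1],[0,0,-1,0,0.1],[0,0,-1,0,0.1],[0,0,-1,0,0.1]]}}

```text
clock: 35.77
tcp_pos: [0.5304, -0.1307, 0.1425]
tool_rot: [-180.0, 0.0, 17.9]
force: [-0.1, -0.3, -0.9]
gripper_width: 0.0265
gripper_force: 49.1
```

Emit:
{"method": "drive_tool", "body": {"targets": [[-0.56,0.9,0,0,0.1],[-0.56,0.9,0,0,0.1],[-0.56,0.9,0,0,0.1],[-0.56,0.9,0,0,0.1],[-0.56,0.9,0,0,0.1]]}}

```text
clock: 36.18
tcp_pos: [0.5045, -0.2344, 0.1416]
tool_rot: [180.0, -0.0, 17.9]
force: [0.8, 0.7, -0.2]
gripper_width: 0.0267
gripper_force: 49.2
```

Emit:
{"method": "drive_tool", "body": {"targets": [[-0.56,0.9,0,0,0.1],[-0.56,0.9,0,0,0.1],[-0.56,0.9,0,0,0.1],[-0.56,0.92,0,0,0.1],[0,0,0,0,0.1]]}}

```text
clock: 36.6
tcp_pos: [0.4835, -0.3191, 0.1415]
tool_rot: [180.0, 0.0, 17.7]
force: [-0.9, -0.4, -0.7]
gripper_width: 0.0268
gripper_force: 49.2
```

Emit:
{"method": "drive_tool", "body": {"targets": [[0,0,0,0,0.1],[0,0,0,0,0.1]]}}

```text
clock: 36.77
tcp_pos: [0.4846, -0.3157, 0.1411]
tool_rot: [-180.0, -0.0, 17.9]
force: [0.5, -0.1, -0.4]
gripper_width: 0.0271
gripper_force: 49.2
```

Emit:
{"method": "drive_tool", "body": {"targets": [[0,0.03,0.9,0,0.1],[0,0,1,0,0.1],[0,0,1,0,0.1],[0,0,0.9,0,0.1],[0,0,0.4,0,0.1]]}}

```text
clock: 37.18
tcp_pos: [0.4844, -0.3153, 0.0549]
tool_rot: [-179.9, 0.1, 18.0]
force: [-0.9, -0.4, 3.7]
gripper_width: 0.0266
gripper_force: 49.7
```

Emit:
{"method": "drive_tool", "body": {"targets": [[0,0,0.06,0,0.1],[0,0,0.06,0,0.1],[0,0,0,0,0.1],[0,0,0,0,0.1]]}}

```text
clock: 37.52
tcp_pos: [0.4851, -0.317, 0.0555]
tool_rot: [179.9, -0.0, 17.9]
force: [0.5, -0.4, -0.7]
gripper_width: 0.0264
gripper_force: 49.0
```

Emit:
{"method": "drive_tool", "body": {"targets": [[0,0,0.04,0,0.1],[0,0,0,0,0.1],[0,0,0,0,0.4],[0,0,0,0,0.5],[0,0,0,0,0.5]]}}

```text
clock: 37.93
tcp_pos: [0.4848, -0.3169, 0.0538]
tool_rot: [180.0, -0.0, 17.9]
force: [0.2, -0.1, -0.6]
gripper_width: 0.043
gripper_force: 0.0
```

Emit:
{"method": "drive_tool", "body": {"targets": [[0,0,0,0,0.55],[0,0,-0.3,0,0.55],[0,0,-1,0,0.55],[0,0,-1,0,0.55],[0,0,-1,0,0.55]]}}

```text
clock: 38.35
tcp_pos: [0.4847, -0.3168, 0.1209]
tool_rot: [-180.0, 0.0, 17.9]
force: [0.4, 0.3, 0.4]
gripper_width: 0.0472
gripper_force: 0.0
```

Emit:
{"method": "drive_tool", "body": {"targets": [[-1,0,-1,0,0.55],[-1,0,-1,0,0.55],[-1,0,-0.5,0,0.55],[0,0,0,0,0.55],[0,0,0,0,0.55]]}}

```text
clock: 38.77
tcp_pos: [0.4274, -0.3357, 0.1707]
tool_rot: [179.9, -0.1, 17.8]
force: [0.5, 0.3, 0.0]
gripper_width: 0.0471
gripper_force: 0.0
```

```bash
python3 snap.py w10 wrist; python3 snap.py s10 scene; python3 snap.py d10 side; python3 -c "
from h import *
crop('pics/w10.png','pics/a.png',130,40,400,310,1.4);crop('pics/s10.png','pics/b.png',140,130,450,315,2.5)
crop('pics/d10.png','pics/c.png',145,125,375,350,1.68)
a,b,c=[cv2.imread(f'pics/{k}.png') for k in 'abc']
m=np.zeros((600,800,3),np.uint8); b=cv2.resize(b,(360,215)); 
m[:378,:378]=a[:378,:378]; m[:378,390:776]=c[:378,:386]; m[382:597,:360]=b
b=cv2.imread('pics/s10.png')[130:170,:] 
cv2.imwrite('pics/fin.png',m)"
```

```text
[ 0.42777092 -0.33530887  0.16994209] [ 1.79975642e+02 -2.01530482e-02  1.78541652e+01]
[ 0.42793681 -0.33504872  0.16942729] [-1.79978654e+02  5.12779347e-03  1.78864970e+01]
[ 0.42802964 -0.33492402  0.16915569] [-1.79957522e+02  1.86906079e-02  1.79107859e+01]
```

View pics/fin.png

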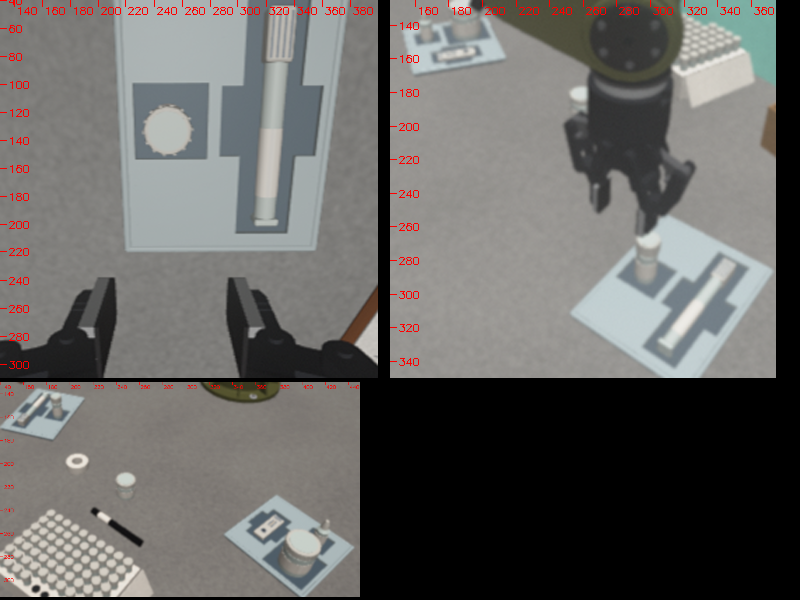

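All five things are seated: the vial cap is at about (247,130) in the wrist image with the tube in the groove beside it, the urine tray is filled, and the bystanders have not moved. I'm handing in.

```bash
python3 -c "
from rig import workorder
print(workorder.hand_in())"
```

```text
the job is handed in; nothing more can be done
None
```

Both kits are made up and the job is handed in: the last camera views show all five things seated in their wells and released, with the small jar, marker and label roll still in place, at about 39 s of the 128 s allowed; the hand-in returned no verdict.

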